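# Load-test a battery pack on the bench tester

## Robot

A 7-joint arm with a two-finger parallel gripper is mounted at the origin on a cart in front of the work surface, level with it; the furniture and walls round the work are solid. World frame = base frame: x ahead of the robot, y to its left, z up, the work surface at z = 0. Lengths are in m, angles in rad, forces in N, time in s.
With the tool pointing down it reaches from about 0.35 to 0.9 m from the base axis. Payload 7.2 kg.
Tool frame: the origin (TCP) lies between the finger pads; the fingertips stand 19 mm ahead of it and the grasp point (between the pads) is the TCP (arm.tips_ahead is the distance from the TCP to the fingertips, in m); z points along the fingers, y is the line along which they close (so a half turn about z gives the same grasp; the last joint's range is limited). The gripper opens to 88 mm and grips with 3 to 60 N. Pads are 20 mm wide; open, the fingers measure 115 mm over their backs; the gripper's body (75 mm by 178 mm) begins 61 mm behind the grasp point.
Start: joints at [1.06, 0.411, -0.013, 1.596, 0.006, 1.134, -0.082], TCP at [0.268, -0.565, 0.242] pointing down, gripper open.
Joint ranges: [-2.95, 2.95], [-0.29, 1.99], [-1.47, 1.44], [0.14, 2.54], [-1.03, 4.17], [0.13, 1.85], [-2.86, 2.86]. Speed limits (rad/s): [2.39, 2.39, 3.01, 3.01, 3.14, 3.14, 3.14].

## Interface

Orientations are given as a unit quaternion [x, y, z, w].
In Python, from workcell import arm gives the robot as it stands.
- The arm moves only by the tool carry_out, never from a script. Its argument "plan" is a list that holds one entry, the list of rows, each a list of 6 numbers: the shift along the world's x, y, z in units of 25 mm (1.0 is 25 mm), then the turn, a rotation vector about the world's x, y, z in units of 10 degrees (1.0 is 10 degrees). A call has 1 to 10 rows; each row is the pose to reach, as a shift and turn from the pose commanded when the call began; what a row does not reach only later rows make up. A row lasts 1/8 s, in which the tool goes at most 62.5 mm and 10.7 degrees, less where a joint would pass 70% of its speed; a pose out of reach is approached as far as the arm can. A call with a gripper value outside its range is refused whole. "gripper" is the opening, from -1 (shut) to 1 (fully open), so that 0 is half open, set as the call begins (left out, the last holds). The fingers move at their own pace and stop on an object; "force" is the grip in N (left out, the last holds). Time passes only in rows, so rows that repeat a pose let the fingers close. It gives the time, the measured TCP pose, the force, the opening and the grip force at its end, in the units of the state.
- arm.observe(): the state, without advancing time (a new reading comes with each control period).
- arm.get_image(name): name is "scene" or "side" or "wrist"; returns (picture, depth): 400x640x3 uint8, blue, green, red; 400x640 float32, m along the optical axis (not along the pixel's ray), 0 where there is no reading.
- arm.camera_params(name): a dict with "camera_matrix" (3x3 intrinsics, pixels), "origin" and "attitude" of the camera in the world. Camera axes: x right, y up, looking along -z (the intrinsics and any distortion apply to the point x, -y, -z); pixel columns grow to the right and rows downward; lengths in m; the calibration is good to about 2 mm. A picture is of the moment at which its call begins: read the wrist's pose just before it. camera_params takes no time and is no camera call; for the wrist camera it gives the pose at the moment of the call.
- arm.job_done(): hands the job in; it is judged then, once.
The state is a dict: "clock": time; "qpos": joint angles; "joint_vel": joint speeds; "tau": joint torques, N m; "eef_pos": TCP position; "tool_rot": TCP orientation; "contact_force": force on the tool from outside, world axes, zero at the start; "moment": the same for the moment, N m; "width": opening from 0.0 (shut) to 1.0 (fully open); "grip_force": force on a finger pad.
Only numpy, scipy, OpenCV 4.12 (cv2) and the standard library are available. Lean on these libraries where they do the work, as an engineer would, in place of code of your own. Each camera call takes 0.05 s, during which the arm holds its last target. There are 200 camera calls.

## Task

Load-test the blue battery pack: seat it fully in the pocket of the grey tester, then swing the lever with the red knob shut across the pack's top. Then turn the spring-return dial clockwise by its yellow peg, past the one-dot and two-dot detents to the three-dot mark, and hold it there against the spring with the fingers; the program finishes while the gripper is still holding the dial there, for at least two seconds. Leave the other things on the bench where they are.

Things in the scene. Friction and masses are not known exactly. Their poses are not given: they have to be found in the camera images.
- battery: loose battery pack, a blue and black upright block, 44 (its x) x 76 (its y) x 60 mm tall, about 0.35 kg, standing on the bench; origin at the centre of its underside, z up. The lowest 5 mm is 2 mm narrower all round. It fits the pocket either way round (a half turn makes no difference).
- tester: grey bench tester, fixed to the bench, 170 (its x) x 300 (its y) mm, flat top 45 mm above the bench; origin at the centre of its underside. At yaw 0 its front (-x) faces the robot; pocket in its right half (-y), lever pivot in the middle, dial in its left half (+y).
- pocket (a point): centre of the floor of the tester's open-topped pocket, 20 mm above the bench; axes those of the tester. The pocket is 48 (x) x 80 (y) mm and 25 mm deep, so the seated pack stands 35 mm out of it, its top 80 mm above the bench, its x and y along the tester's.
- lever (a joint): locking lever, turns about an upright axis, rad: 0 = open, the bar pointing to the front (the tester's -x), 0.1 rad to the left (+y) of it; grows counter-clockwise seen from above; 1.67 = shut (stop), the bar lying over the middle of the seated pack, towards the tester's -y. Starts at 0 to 0.25, stays where it is left; about 1 N at the knob moves it.
- lever_pivot (a point): point on the lever's turning axis, level with lever_knob, 108 mm above the bench. The bar is 16 mm wide, 8 mm thick, its underside 84 mm above the bench (4 mm over the seated pack), so it shuts only when the pack is fully down.
- lever_knob (a point): middle of the upright red knob near the end of the lever, 80 mm from the axis, 16 mm in diameter, from 92 to 124 mm above the bench; this point is 108 mm above it
- dial (a joint): spring-return dial, turns about an upright axis, rad: 0 = home (goes back there when let go), grows clockwise seen from above. Detents at 0.4 (one white dot), 0.8 (two white dots), 1.2 (three red dots); stop at 1.25. The spring pushes the peg back with 3 to 4 N at home and 6 to 9 N at the third; detents add or take off 1 to 2 N on the way (crests at 0.2, 0.6, 1.0), none holds by itself.
- dial_axis (a point): point on the dial's turning axis, level with dial_peg, 90 mm above the bench
- dial_peg (a point): upright yellow peg on the dial's arm, 50 mm from the dial's axis, 14 mm in diameter, from 60 to 106 mm above the bench, arm and dial below that; this point is on its axis 90 mm above the bench. At home it lies 0.6 rad to the right (-y) of the tester's -x as seen from the dial's axis; it travels left round the front (robot side), so 1.2 is 0.6 rad left of -x.
- nail_tin: bystander: open grey tin of nails, 71 mm across, 46 mm tall; origin at the centre of its underside. It may stand left or right of the tester, the battery pack on the other side.
- drill: bystander: electric drill lying on its side, 152 x 267 x 66 mm; origin at the centre of its underside
Things that resemble listed ones, but are neither listed nor needed, are in the scene too. Several things have the shape of the battery; the one meant has the colours described above.

How it is judged:
On the way, in this order (a step that is already met when the one before it is completed fails the run):
1. the battery pack is seated in the pocket (distance between battery and pocket below 0.006 m and angle between battery's own z axis and vertical below 0.06 rad and angle between the x axis of battery and the x axis of pocket, either way round below 0.1 rad), for 0.2 s.
2. the locking lever is shut over the seated pack (all of step 1 and value of joint lever above 1.53 rad), for 0.2 s.
3. the fingers hold the dial at the three-dot mark, pack seated and lever shut, for two seconds (all of step 2 and value of joint dial above 1.05 rad and contact force between the fingers and dial above 1 N), for 2 s.
At the end, for the whole second after the job is handed in: Pack at rest in the pocket: within 6 mm of the pocket floor's centre, 0.06 rad of upright, 0.1 rad of the pocket's axes; lever at 1.53 rad or more; dial at 1.05 rad or more (third detent 1.2, stop 1.25), the fingers holding it with over 1 N (all of step 3 and linear speed of battery below 0.02 m/s); the arm keeps its last pose, push and grip.
It fails at once if the tin of nails is moved more than 30 mm (distance of nail_tin from where it was at the start of the episode above 0.03 m).
It fails at once if the drill is moved more than 30 mm (distance of drill from where it was at the start of the episode above 0.03 m).
It also fails if it takes over 72 s, if anything falls off the work surface, if the arm or the gripper's body presses on something with over 40 N, if the wrist force passes 120 N, or if a joint passes its speed limit or range.

## Working session

There is one attempt and no reset: what is moved stays moved. The work goes in short steps, Python scripts to look and compute and a tool call to move; the robot and the scene stay as the last step left them, time stands still between calls to the robot, and variables do not carry over. Pictures are saved under pics/ and viewed, at most 10 in all, crops included, and the job is handed in when it is done.

Besides the shell and the picture viewer there is one more tool, called after "Call:" by a JSON object that holds its "name" and its "arguments", one argument or row to a line. carry_out: Moves the arm, as the interface text tells. Its arguments: {"type":"object","properties":{"plan":{"type":"array","items":{"type":"array","items":{"type":"array","items":{"type":"number"}}}},"gripper":{"type":"number"},"force":{"type":"number"}},"required":["plan"]}

```bash
mkdir -p pics; ls; cat > h.py <<'E'
import numpy as np,cv2
from workcell import arm
from scipy.spatial.transform import Rotation as R
def cam(n):
    p=arm.camera_params(n); return p
def rot(a):
    a=np.array(a,float)
    return a if a.shape==(3,3) else R.from_quat(a).as_matrix()
def cloud(n):
    p=cam(n); im,d=arm.get_image(n); K=np.array(p['camera_matrix'])
    v,u=np.mgrid[0:400,0:640]
    P=np.stack([(u-K[0,2])/K[0,0]*d,-(v-K[1,2])/K[1,1]*d,-d],-1)
    W=P@rot(p['attitude']).T+np.array(p['origin']); W[d==0]=np.nan
    return im,W
def ray(n,u,v,z):
    p=cam(n);K=np.array(p['camera_matrix']);o=np.array(p['origin'])
    r=rot(p['attitude'])@np.array([(u-K[0,2])/K[0,0],-(v-K[1,2])/K[1,1],-1])
    return o+r*(z-o[2])/r[2]
E
python3 - <<'E'
from h import *
for n in ['scene','side']:
    print(cam(n)); im,W=cloud(n); cv2.imwrite(f'pics/{n}0.png',im); np.save(f'{n}0.npy',W)
print(arm.observe())
E
```

```text
pics
{'camera_matrix': array([[396.85679915,   0.        , 321.05670361],
       [  0.        , 396.85679915, 197.23656753],
       [  0.        ,   0.        ,   1.        ]]), 'origin': array([-0.00354494,  0.90903369,  0.7476439 ]), 'attitude': array([-0.1184469 ,  0.48294825,  0.83818409, -0.22400613])}
{'camera_matrix': array([[457.38509991,   0.        , 322.3086457 ],
       [  0.        , 457.38509991, 197.25258276],
       [  0.        ,   0.        ,   1.        ]]), 'origin': array([0.30459848, 1.06356121, 0.64398933]), 'attitude': array([-0.05903862,  0.53279352,  0.84042687, -0.07954986])}
{'clock': 0.1, 'qpos': array([ 1.05979334,  0.41183962, -0.01272187,  1.59694234,  0.00560108,
        1.13429676, -0.08218689]), 'joint_vel': array([ 0.0006141 , -0.00186291, -0.00215304, -0.00068276, -0.00058857,
       -0.00026759, -0.00061706]), 'tau': array([ 2.67560739e-03, -5.89099324e+01,  6.43961839e-01, -2.91712493e+01,
       -5.37295954e-02,  1.45616411e-02,  6.40540975e-05]), 'eef_pos': array([ 0.26758759, -0.5643533 ,  0.24088819]), 'tool_rot': array([ 9.75585258e-01,  2.19619851e-01, -2.07287834e-04, -6.94966126e-04]), 'contact_force': array([-0.47713966,  0.15050423, -0.48037139]), 'moment': array([ 0.01346683, -0.00845675,  0.06457143]), 'grip_force': 0.0, 'width': 0.9996797772277074}
```

View pics/scene0.png

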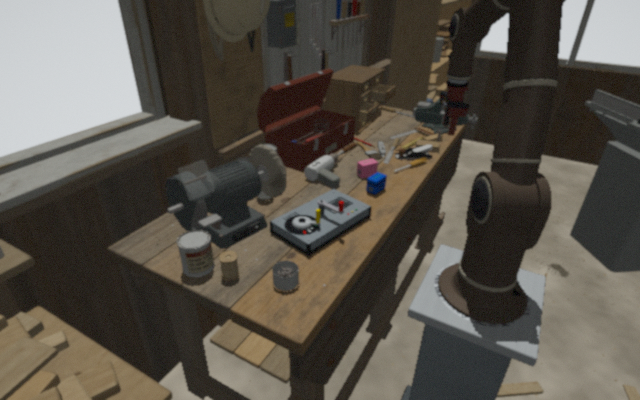

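View pics/side0.png

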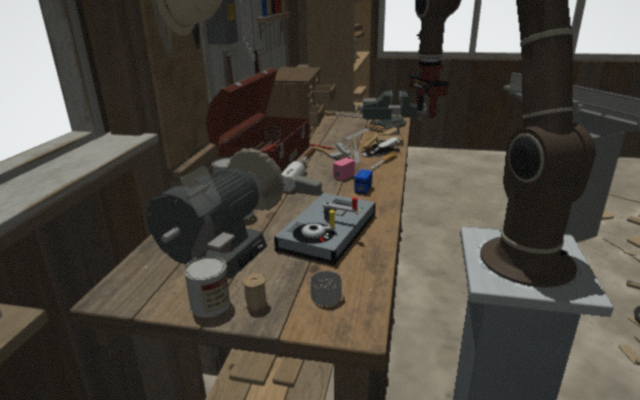

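Scene view: tester at (322,220) with yellow peg (318,213) and red knob (341,205). The candidates for the pack are the blue block (376,184) and the pink block (368,168); the tin is at (286,277) and the drill at (322,170). By its colour the blue block is the one. I'll measure it now and check it with a close crop.

```bash
python3 - <<'E'
from h import *
for n in ['scene','side']:
    im=cv2.imread(f'pics/{n}0.png'); W=np.load(f'{n}0.npy'); h=cv2.cvtColor(im,cv2.COLOR_BGR2HSV)
    H,S,V=[h[...,i].astype(int) for i in range(3)]
    ok=(W[...,2]>0.005)&(W[...,2]<0.14)&(W[...,0]<0.9)&(abs(W[...,1])<.7)
    for nm,m in dict(blue=(H>105)&(H<130)&(S>150),red=((H<8)|(H>172))&(S>170)&(V>60),yel=(H>18)&(H<32)&(S>150)&(V>100)).items():
        c,l,st,ce=cv2.connectedComponentsWithStats((m&ok).astype(np.uint8))
        for i in range(1,c):
            if st[i,4]>8:
                P=W[l==i]; print(n,nm,ce[i].round(),st[i,4],np.median(P,0).round(3),P.min(0).round(3),P.max(0).round(3))
    # tester top
    t=ok&(abs(W[...,2]-.045)<.006)&(S<70)
    c,l,st,ce=cv2.connectedComponentsWithStats(t.astype(np.uint8)); i=1+st[1:,4].argmax()
    P=W[l==i]; print(n,'top',len(P),cv2.minAreaRect((P[:,:2]*1000).astype(np.float32)))
im=cv2.imread('pics/side0.png')[150:250,260:420]; cv2.imwrite('pics/crop.png',cv2.resize(im,(800,500),interpolation=2))
E
```

```text
scene blue [376. 183.] 239 [ 0.447 -0.343  0.046] [ 0.432 -0.403  0.006] [ 0.483 -0.324  0.061]
scene red [341. 205.] 34 [ 0.442 -0.03   0.115] [ 0.436 -0.173  0.031] [ 0.518 -0.023  0.125]
scene red [304. 232.] 11 [0.516 0.063 0.044] [0.511 0.056 0.042] [0.52  0.071 0.046]
scene yel [417. 161.] 31 [ 0.389 -0.669  0.017] [ 0.372 -0.699  0.011] [ 0.406 -0.636  0.022]
scene yel [318. 210.] 9 [0.495 0.019 0.102] [0.493 0.011 0.1  ] [0.498 0.024 0.106]
scene top 2067 ((520.0994262695312, -56.016021728515625), (306.7548828125, 174.7072296142578), 76.21157836914062)
side blue [363. 180.] 259 [ 0.455 -0.336  0.048] [ 0.434 -0.405  0.005] [ 0.484 -0.323  0.061]
side red [354. 203.] 35 [ 0.445 -0.027  0.112] [ 0.44  -0.035  0.094] [ 0.449 -0.023  0.124]
side red [321. 239.] 11 [0.516 0.063 0.045] [0.511 0.053 0.044] [0.521 0.071 0.047]
side yel [331. 211.] 15 [0.498 0.016 0.103] [ 0.494 -0.149  0.022] [0.528 0.025 0.105]
side top 2405 ((521.5225219726562, -56.35182189941406), (310.4408264160156, 175.2093963623047), 76.31898498535156)
```

View pics/crop.png

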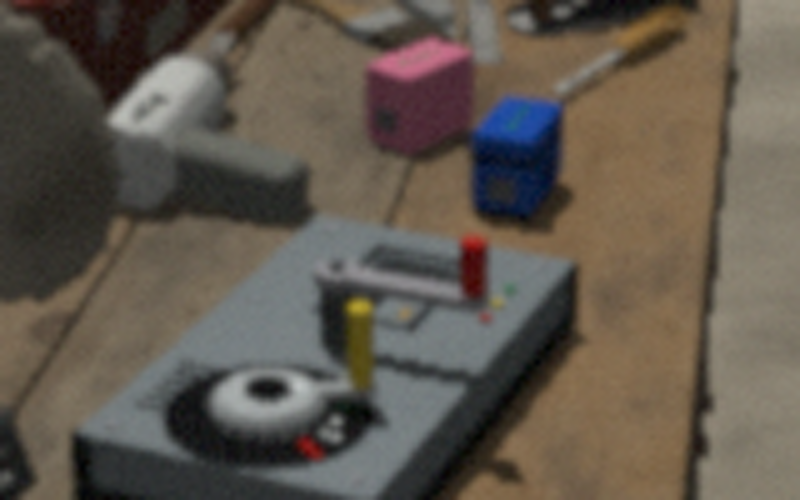

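The crop shows the blue block with black bands at (517,150) and the plain pink lookalike at (420,95), so blue is confirmed. I'll move over it for a wrist view.

Call:
{"name": "carry_out", "arguments": {
  "plan": [
    [[1.2,1.8,0.8,0,0,0],[2.4,3.6,1.6,0,0,0],[3.6,5.4,2.4,0,0,0],[4.8,7.2,3.2,0,0,0],[6,9,4,0,0,0],[7,10.5,4.4,0,0,0],[7,10.5,4.4,0,0,0],[7,10.5,4.4,0,0,0]]
  ]
}}

```text
clock: 1.1
eef_pos: [0.4421, -0.3029, 0.3512]
tool_rot: [0.976, 0.219, -0.001, -0.0]
contact_force: [0.3, -0.7, -0.4]
width: 1.003
grip_force: 0.0
```

```bash
python3 - <<'E'
from h import *
o=arm.observe(); print(o['eef_pos'],o['tool_rot'],cam('wrist')['origin'],o['clock'])
im,W=cloud('wrist'); cv2.imwrite('pics/w1.png',im); np.save('w1.npy',W)
E
```

```text
[ 0.44212096 -0.30285359  0.35116343] [ 9.75637358e-01  2.19388768e-01 -5.60531364e-04 -2.61164987e-05] [ 0.51520098 -0.26934028  0.49452705] 1.1
```

View pics/w1.png

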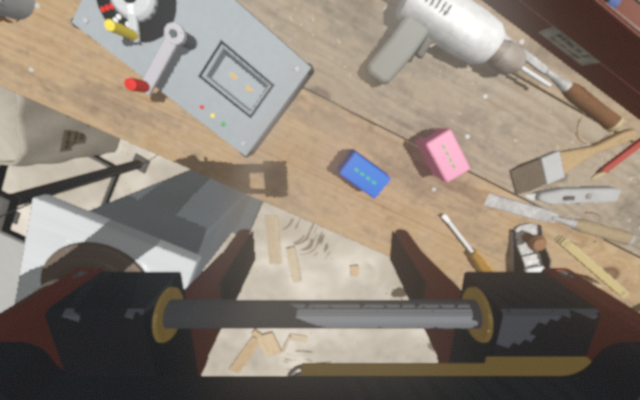

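Wrist view shows the battery at (365,173), pocket at (237,78), lever pivot at (176,32), knob at (137,84) and peg at (120,28); the drill lies well beyond.

```bash
python3 - <<'E'
from h import *
im=cv2.imread('pics/w1.png'); W=np.load('w1.npy'); h=cv2.cvtColor(im,cv2.COLOR_BGR2HSV)
H,S,V=[h[...,i].astype(int) for i in range(3)]; Z=W[...,2]
def big(m):
    c,l,st,ce=cv2.connectedComponentsWithStats(m.astype(np.uint8)); i=1+st[1:,4].argmax(); return l==i
def rect(P): return cv2.minAreaRect((P[:,:2]*1000).astype(np.float32))
b=big((H>105)&(H<130)&(S>130)&(Z>.052)&(Z<.07)); print('bat top',b.sum(),np.nanmedian(Z[b]),rect(W[b]),W[b].mean(0))
t=(abs(Z-.045)<.005)&(W[...,1]>-.26)&(W[...,0]>.38)&(W[...,0]<.7)&(W[...,1]<.13)
t=big(t);P=W[t];print('top',t.sum(),np.median(P[:,2]),rect(P))
r,c=np.mgrid[0:400,0:640]
near=(abs(r-78)<45)&(abs(c-237)<45)
for lo,hi in((.012,.028),(.005,.032)):
    p=big(near&(Z>lo)&(Z<hi)); print('pocket',p.sum(),np.median(Z[p]),rect(W[p]),W[p].mean(0))
k=big(((H<8)|(H>172))&(S>150)&(Z>.1)&(Z<.14)); print('knob',k.sum(),W[k].mean(0),np.argwhere(k).mean(0))
kt=k&(Z>.12); print(' top',kt.sum(),W[kt].mean(0))
y=big((H>18)&(H<35)&(S>130)&(Z>.09)&(Z<.12)&(c<200)); print('peg',y.sum(),W[y].mean(0)); yt=y&(Z>.101); print(yt.sum(),W[yt].mean(0))
a=(Z>.086)&(Z<.1)&(c<200)&(r<110)&(S<70)&(c>140); a=big(a); print('bar',a.sum(),rect(W[a]),np.median(Z[a]))
cv2.imwrite('pics/crop2.png',cv2.resize(im[0:210,60:400],(800,494),interpolation=2))
E
```

```text
bat top 902 0.060392532743137994 ((460.3945617675781, -370.45269775390625), (67.94261932373047, 40.58080291748047), 79.5877456665039) [ 0.46100508 -0.37139703  0.06034668]
top 15969 0.04577888355744403 ((522.7308349609375, -58.4066162109375), (307.55706787109375, 177.62039184570312), 76.01229858398438)
pocket 1604 0.020723577254605663 ((504.4936218261719, -128.48573303222656), (76.10325622558594, 47.31494140625), 75.94318389892578) [ 0.50475621 -0.12693351  0.0208691 ]
pocket 1656 0.02077333003750867 ((504.2943420410156, -129.28160095214844), (77.74415588378906, 47.31494140625), 75.94318389892578) [ 0.50473924 -0.12622967  0.02115887]
knob 213 [ 0.44716576 -0.0400602   0.11933033] [ 84.43192488 135.15962441]
 top 133 [ 0.44654076 -0.03823027  0.12407042]
peg 164 [0.49893714 0.01067019 0.10224113]
108 [0.49871127 0.01188707 0.10592688]
bar 1154 ((486.7038269042969, -48.228179931640625), (25.66756820678711, 100.26344299316406), 80.97936248779297) 0.09285862933652442
```

View pics/crop2.png

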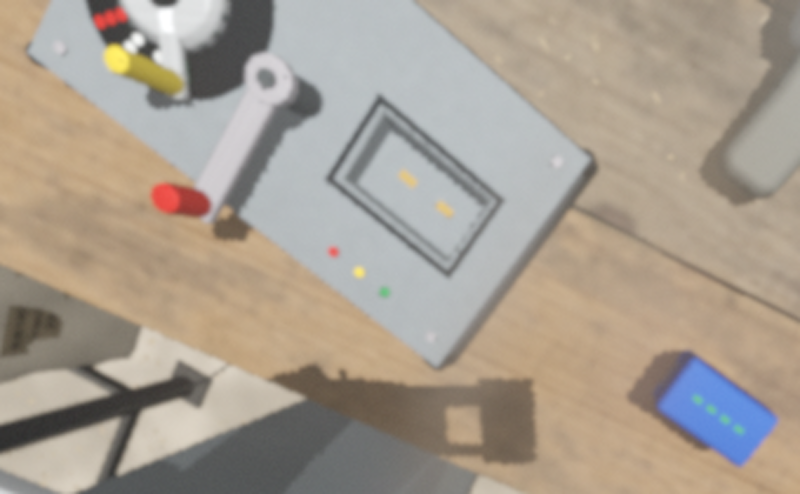

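The crop shows the clear pocket at (415,185), the lever open with its knob at (180,200), and the peg at (145,70) at home. I'll refine the rim and battery outlines.

```bash
cat >> h.py <<'E'
def big(m):
    c,l,st,ce=cv2.connectedComponentsWithStats(m.astype(np.uint8)); i=1+st[1:,4].argmax(); return l==i
def rimrect(p,m,z):
    K=np.array(p['camera_matrix']);o=np.array(p['origin']);A=rot(p['attitude'])
    v,u=np.nonzero(m); r=np.stack([(u-K[0,2])/K[0,0],-(v-K[1,2])/K[1,1],-np.ones(len(u))],-1)@A.T
    P=o+r*((z-o[2])/r[:,2])[:,None]; return cv2.minAreaRect((P[:,:2]*1000).astype(np.float32))
E
python3 - <<'E'
from h import *
im=cv2.imread('pics/w1.png'); W=np.load('w1.npy'); h=cv2.cvtColor(im,cv2.COLOR_BGR2HSV)
H,S,V=[h[...,i].astype(int) for i in range(3)]; Z=W[...,2]; p=cam('wrist')
r,c=np.mgrid[0:400,0:640]
near=(abs(r-78)<45)&(abs(c-237)<45)
for z in(.042,.038,.034): m=big(near&(Z<z)&(Z>.01)); print(m.sum(),rimrect(p,m,.045))
nb=(abs(r-173)<40)&(abs(c-365)<40)
for z in(.05,.055,.057): m=big(nb&(Z>z)); print('bat',m.sum(),rimrect(p,m,.06))
m=big(nb&(H>100)&(H<130)&(S>90));print('bat col',m.sum(),rimrect(p,m,.06))
E
```

```text
1798 ((504.5486755371094, -132.34927368164062), (79.65299224853516, 48.07122802734375), 75.74067687988281)
1737 ((504.54229736328125, -132.8457794189453), (78.64897918701172, 47.01741027832031), 75.90001678466797)
1682 ((504.5481872558594, -134.01805114746094), (76.37794494628906, 46.434810638427734), 75.90001678466797)
bat 1269 ((459.9432373046875, -370.0512390136719), (76.2137680053711, 43.80686569213867), 79.69891357421875)
bat 1251 ((459.8137512207031, -370.3503723144531), (75.61106872558594, 43.61703872680664), 79.63870239257812)
bat 1221 ((459.72796630859375, -370.55078125), (75.0478744506836, 43.42161560058594), 79.9521484375)
bat col 1149 ((459.93121337890625, -369.7850341796875), (73.5364990234375, 43.22927474975586), 80.11214447021484)
```

Call:
{"name": "carry_out", "arguments": {
  "plan": [
    [[0.2,-0.6,-1,0,0,1],[0.4,-1.2,-2.4,0,0,2],[0.6,-2,-4,0,0,3],[0.7,-2.68,-5.6,0,0,4],[0.71,-2.68,-7,0,0,5],[0.71,-2.68,-8,0,0,5.45],[0.71,-2.68,-8,0,0,5.45],[0.71,-2.68,-8,0,0,5.45]]
  ]
}}

```text
clock: 2.15
eef_pos: [0.4603, -0.3703, 0.1524]
tool_rot: [0.768, 0.641, -0.0, 0.0]
contact_force: [0.8, 0.6, -0.4]
width: 1.001
grip_force: 0.0
```

```bash
python3 - <<'E'
from h import *
p=cam('wrist');o=arm.observe(); print(o['eef_pos'],R.from_quat(o['tool_rot']).as_matrix()[:,1],o['qpos'],p['origin'])
im,W=cloud('wrist'); cv2.imwrite('pics/w2.png',im)
h=cv2.cvtColor(im,cv2.COLOR_BGR2HSV);H,S=h[...,0].astype(int),h[...,1].astype(int);Z=W[...,2]
b=big((H>100)&(H<130)&(S>90)); P=W[b];m=b&(Z>.055)&(Z<.07); print(b.sum(),m.sum(),np.argwhere(b).min(0),np.argwhere(b).max(0),rimrect(p,m,.06))
E
```

```text
[ 0.46028656 -0.37029096  0.15238388] [ 9.83824916e-01 -1.79131916e-01  5.39778366e-04] [ 0.80444596  0.46016269 -0.2793126   1.76368803  0.15274542  0.93818131
  0.28212248] [ 0.4749415  -0.29208646  0.29577333]
2390 2375 [171 298] [243 344] ((459.73590087890625, -371.3877258300781), (68.42597198486328, 41.134559631347656), 80.83440399169922)
```

Call:
{"name": "carry_out", "arguments": {
  "plan": [
    [[0,0,-1,0,0,0],[0,0,-2.2,0,0,0],[0,0,-3.2,0,0,0],[0,0,-3.9,0,0,0],[0,0,-4.1,0,0,0],[0,0,-4.1,0,0,0]]
  ]
}}

```text
clock: 2.95
eef_pos: [0.4609, -0.3695, 0.0497]
tool_rot: [0.767, 0.642, 0.0, 0.0]
contact_force: [0.2, -0.5, 0.6]
width: 0.997
grip_force: 0.0
```

Call:
{"name": "carry_out", "arguments": {
  "plan": [
    [[0,0,0,0,0,0],[0,0,0,0,0,0],[0,0,0,0,0,0],[0,0,0,0,0,0],[0,0,0,0,0,0],[0,0,0,0,0,0]]
  ],
  "gripper": -1,
  "force": 30
}}

```text
clock: 3.7
eef_pos: [0.4604, -0.3692, 0.0492]
tool_rot: [0.767, 0.642, -0.0, -0.0]
contact_force: [-0.5, -0.2, 0.5]
width: 0.5
grip_force: 30.0
```

Call:
{"name": "carry_out", "arguments": {
  "plan": [
    [[0,0,1.5,0,0,0],[0,0,3,0,0,0],[0.2,1.2,4,0,0,-0.1],[0.6,3.2,4,0,0,-0.2],[1,5.2,4,0,0,-0.3],[1.4,7.2,4,0,0,-0.39],[1.6,8.8,4,0,0,-0.39],[1.76,9.5,4,0,0,-0.39],[1.76,9.5,4,0,0,-0.39],[1.76,9.5,4,0,0,-0.39]]
  ]
}}

```text
clock: 4.95
eef_pos: [0.5041, -0.1337, 0.1489]
tool_rot: [0.789, 0.615, -0.0, 0.0]
contact_force: [0.2, -0.4, -2.8]
width: 0.5
grip_force: 30.0
```

```bash
python3 - <<'E'
from h import *
p=cam('wrist');o=arm.observe(); print(o['eef_pos'],R.from_quat(o['tool_rot']).as_matrix()[:,1],o['contact_force'],p['origin'])
im,W=cloud('wrist'); cv2.imwrite('pics/w3.png',im); np.save('w3.npy',W)
E
```

```text
[ 0.50414765 -0.13369652  0.14890774] [ 9.69666513e-01 -2.44431417e-01 -3.68027796e-04] [ 0.21978412 -0.39476721 -2.80179157] [ 0.52419888 -0.05660251  0.29225985]
```

View pics/w3.png

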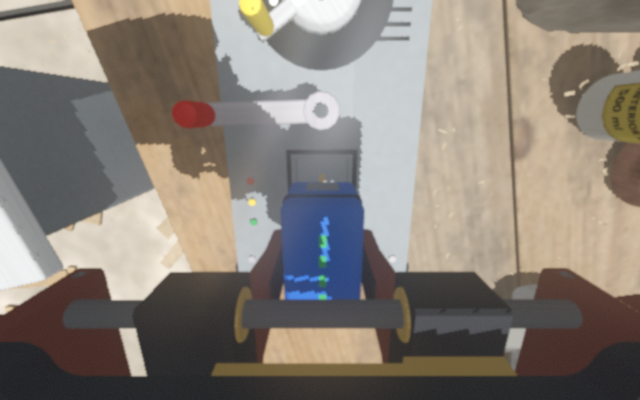

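The wrist view shows the held pack centred at (322,240), with the pocket's far end visible at (322,165) in line ahead of it and the knob at (190,113). I'll measure the residual offset in this same image.

```bash
cat > fit.py <<'E'
from h import *
p=cam('wrist'); im=cv2.imread('pics/w3.png'); W=np.load('w3.npy'); Z=W[...,2]
h=cv2.cvtColor(im,cv2.COLOR_BGR2HSV);H,S=h[...,0].astype(int),h[...,1].astype(int)
K=np.array(p['camera_matrix']);o=np.array(p['origin']);A=rot(p['attitude'])
th=np.deg2rad(-14.1);E=np.array([[np.cos(th),np.sin(th)],[-np.sin(th),np.cos(th)]])
tcp=np.array(arm.observe()['eef_pos'])[:2]
def tf(m,z):
    v,u=np.nonzero(m); r=np.stack([(u-K[0,2])/K[0,0],-(v-K[1,2])/K[1,1],-np.ones(len(u))],-1)@A.T
    P=o+r*((z-o[2])/r[:,2])[:,None]; return (P[:,:2]-tcp)@E.T*1000
r,c=np.mgrid[0:400,0:640]
hole=big((r>140)&(r<182)&(c>270)&(c<375)&(Z<.038)); a=tf(hole,.045)
print('hole x',a[:,0].min(),a[:,0].max(),'y max',a[:,1].max(),'want centre y',a[:,1].max()-40,hole.sum())
for lo in (150,158,164,170,176):
    cc=np.nonzero(hole[lo])[0]
    if len(cc): q=tf(hole&(r==lo),.045); print(lo,q[:,0].min().round(1),q[:,0].max().round(1))
b=big((H>100)&(H<130)&(S>90)&(r>175)&(r<305)); t=b&(Z>.153); print('z',np.nanmedian(Z[t]))
q=tf(t,np.nanmedian(Z[t])); print('pack x',q[:,0].min(),q[:,0].max(),'ymax',q[:,1].max(),'centre y',q[:,1].max()-38)
for lo in (200,215,230): 
    s=tf(t&(r==lo),np.nanmedian(Z[t])); print(lo,s[:,0].min().round(1),s[:,0].max().round(1))
E
python3 fit.py
```

```text
hole x -23.3367642969731 23.205279645017434 y max 42.06736610721778 want centre y 2.0673661072177794 1183
164 -23.1 22.8
170 -23.3 23.0
176 -22.5 23.1
z 0.1598884067150551
pack x -21.096484137749695 22.25415396386399 ymax 38.42395584723977 centre y 0.42395584723976754Traceback (most recent call last):
  File "fit.py", line 19, in <module>
    s=tf(t&(r==lo),np.nanmedian(Z[t])); print(lo,s[:,0].min().round(1),s[:,0].max().round(1))
                                                 ~~~~~~~~~~^^
    return umr_minimum(a, axis, None, out, keepdims, initial, where)
ValueError: zero-size array to reduction operation minimum which has no identity
```

Call:
{"name": "carry_out", "arguments": {
  "plan": [
    [[0,0.07,-0.7,0,0,0],[0,0.07,-1.4,0,0,0],[0,0.07,-1.9,0,0,0],[0,0.07,-2.2,0,0,0],[0,0.07,-2.4,0,0,0],[0,0.07,-2.55,0,0,0],[0,0.07,-2.55,0,0,0]]
  ]
}}

```text
clock: 5.88
eef_pos: [0.5046, -0.1299, 0.0854]
tool_rot: [0.788, 0.616, 0.0, 0.0]
contact_force: [-0.5, 0.5, -3.3]
width: 0.499
grip_force: 30.0
```

Call:
{"name": "carry_out", "arguments": {
  "plan": [
    [[0,0,-0.2,0,0,0],[0,0,-0.4,0,0,0],[0,0,-0.55,0,0,0],[0,0,-0.65,0,0,0],[0,0,-0.7,0,0,0],[0,0,-0.7,0,0,0]]
  ]
}}

```text
clock: 6.62
eef_pos: [0.5044, -0.1299, 0.0691]
tool_rot: [0.788, 0.615, -0.0, 0.0]
contact_force: [-5.9, 1.6, 13.0]
width: 0.496
grip_force: 30.0
```

Call:
{"name": "carry_out", "arguments": {
  "plan": [
    [[0,0,0,0,0,0],[0,0,0,0,0,0],[0,0,0,0,0,0],[0,0,0.5,0,0,0],[0,0,2,0,0,0],[0,0,4,0,0,0],[0,0,5,0,0,0],[0,0,5,0,0,0]]
  ],
  "gripper": 1
}}

```text
clock: 7.62
eef_pos: [0.5058, -0.1302, 0.1957]
tool_rot: [0.788, 0.615, 0.001, 0.002]
contact_force: [-0.7, -0.4, -0.0]
width: 1.002
grip_force: 0.0
```

```bash
python3 - <<'E'
from h import *
p=cam('wrist');o=arm.observe(); print(o['eef_pos'],p['origin'])
im,W=cloud('wrist'); cv2.imwrite('pics/w4.png',im); Z=W[...,2]
h=cv2.cvtColor(im,cv2.COLOR_BGR2HSV);H,S=h[...,0].astype(int),h[...,1].astype(int)
b=big((H>100)&(H<130)&(S>90)&(Z>.05)&(Z<.1)); t=b&(Z>.072); print('pack',np.nanpercentile(Z[t],[5,25,50,75,95]),rimrect(p,t,.08))
k=big(((H<8)|(H>172))&(S>150)&(Z>.09)&(Z<.14)); t=k&(Z>.12);print('knob',t.sum(),W[t].mean(0),cv2.minEnclosingCircle((W[t][:,:2]*1000).astype(np.float32)))
y=big((H>18)&(H<35)&(S>130)&(Z>.06)&(Z<.12)); t=y&(Z>.101);print('peg',t.sum(),W[t].mean(0),cv2.minEnclosingCircle((W[t][:,:2]*1000).astype(np.float32)) if t.any() else 0)
E
```

```text
[ 0.50583371 -0.13018851  0.19566735] [ 0.52497138 -0.05299328  0.33908908]
pack [0.07900156 0.07977925 0.08028533 0.08075523 0.08139468] ((503.215576171875, -134.75552368164062), (65.19596099853516, 42.0255241394043), 77.09850311279297)
knob 324 [ 0.44719724 -0.03634775  0.12400895] ((446.6413879394531, -36.60182189941406), 7.595074653625488)
peg 0 [nan nan nan] 0<stdin>:7: RuntimeWarning: Mean of empty slice.
  ret = um.true_divide(
```

View pics/w4.png

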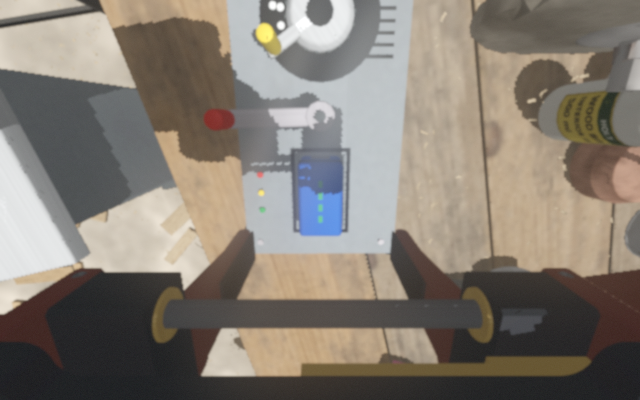

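The pack is seated: its top reads 80 mm, at (320,195). Knob at (218,119), pivot ring at (320,115), peg top at (265,33), dial hub at (319,12). Now I'll locate the axes and the pusher path.

```bash
python3 - <<'E'
from h import *
im=cv2.imread('pics/w4.png')
th=np.deg2rad(-14.1);ex=np.array([np.cos(th),np.sin(th)]);ey=np.array([-np.sin(th),np.cos(th)])
tc=np.array([.5045,-.1323])  # pocket
T=lambda P:(((P[:2]-tc)@ex*1000).round(1),((P[:2]-tc)@ey*1000).round(1))
for nm,u,v,z in (('pivot',320,115,.092),('hub',319,12,.062),('hub.07',319,12,.07),('peg',265,33,.106),('knob',218,119,.124)):
    P=ray('wrist',u,v,z); print(nm,P.round(4),T(P))
print('old knob',T(np.array([.4466,-.0366])),'old peg',T(np.array([.4987,.0119])),'tester',T(np.array([.521,-.0565])))
hs=cv2.cvtColor(im,cv2.COLOR_BGR2HSV);H,S=hs[...,0],hs[...,1]
y=(H>18)&(H<35)&(S>120);y[60:]=0;y[:,:240]=0;y[:,300:]=0;print('yel px',np.argwhere(y).min(0),np.argwhere(y).max(0))
W=np.load('w1.npy');Z=W[...,2];r,c=np.mgrid[0:400,0:640]
m=big((r<40)&(c>100)&(c<180)&(Z>.055)&(Z<.085));print('dial w1',np.median(Z[m]),W[m].mean(0),T(W[m].mean(0)))
print(arm.observe()['qpos'].round(2))
E
```

```text
pivot [ 0.5231 -0.0524  0.092 ] (np.float64(-1.4), np.float64(82.0))
hub [0.543  0.0304 0.062 ] (np.float64(-2.3), np.float64(167.2))
hub.07 [0.5424 0.028  0.07  ] (np.float64(-2.3), np.float64(164.7))
peg [0.4979 0.0137 0.106 ] (np.float64(-41.9), np.float64(140.0))
knob [ 0.4492 -0.0369  0.124 ] (np.float64(-76.9), np.float64(79.1))
old knob (np.float64(-79.5), np.float64(78.7)) old peg (np.float64(-40.8), np.float64(138.4)) tester (np.float64(-2.5), np.float64(77.5))
yel px [ 23 256] [ 51 278]
dial w1 0.060660050205591926 [0.52363195 0.01928462 0.0618132 ] (np.float64(-18.4), np.float64(151.7))
[ 0.45  0.31 -0.36  1.89  0.13  0.97 -0.21]
```

Call:
{"name": "carry_out", "arguments": {
  "plan": [
    [[-0.6,1.4,0,0,0,0],[-1.3,2.9,0,0,0,0],[-1.9,4.2,0,0,0,0],[-2.19,4.78,0,0,0,0],[-2.19,4.78,-0.8,0,0,0],[-2.19,4.78,-1.8,0,0,0],[-2.19,4.78,-2.7,0,0,0],[-2.19,4.78,-3.2,0,0,0],[-2.19,4.78,-3.2,0,0,0]]
  ],
  "gripper": -1,
  "force": 40
}}

```text
clock: 8.8
eef_pos: [0.4493, -0.0108, 0.1121]
tool_rot: [0.788, 0.615, -0.001, -0.001]
contact_force: [1.1, 0.4, -0.0]
width: 0.021
grip_force: 0.0
```

```bash
python3 - <<'E'
from h import *
th=np.deg2rad(-14.1);ex=np.array([np.cos(th),np.sin(th)]);ey=np.array([-np.sin(th),np.cos(th)]);tc=np.array([.5045,-.1323])
t=arm.observe()['eef_pos'];print(t,arm.observe()['tool_rot'])
for a in np.arange(0,1.66,.165):
    d=18 if a<1.6 else 17
    q=np.array([-1,81])+80*np.array([-np.cos(a),-np.sin(a)])-d*np.array([np.sin(a),-np.cos(a)])
    P=tc+(q[0]*ex+q[1]*ey)/1000; print(round(a,3),((P-t[:2])/.025).round(2),(np.rad2deg(a)/10).round(2))
E
```

```text
[ 0.44928583 -0.01078227  0.11205624] [ 7.88248188e-01  6.15356541e-01 -7.92280577e-04 -7.02133438e-04]
0.0 [ 0.03 -0.23] 0.0
0.165 [-0.17 -0.73] 0.95
0.33 [-0.29 -1.26] 1.89
0.495 [-0.32 -1.8 ] 2.84
0.66 [-0.26 -2.34] 3.78
0.825 [-0.11 -2.86] 4.73
0.99 [ 0.12 -3.35] 5.67
1.155 [ 0.42 -3.79] 6.62
1.32 [ 0.8  -4.18] 7.56
1.485 [ 1.24 -4.5 ] 8.51
1.65 [ 1.76 -4.75] 9.45
```

Call:
{"name": "carry_out", "arguments": {
  "plan": [
    [[0.03,-0.23,0.15,0,0,0],[-0.17,-0.73,0.15,0,0,0.95],[-0.29,-1.26,0.15,0,0,1.9],[-0.32,-1.8,0.15,0,0,2.85],[-0.26,-2.34,0.15,0,0,3.8],[-0.11,-2.86,0.15,0,0,4.75],[-0.11,-2.86,0.15,0,0,4.75]]
  ]
}}

```text
clock: 9.68
eef_pos: [0.4477, -0.0833, 0.1175]
tool_rot: [0.475, 0.88, 0.0, 0.001]
contact_force: [-0.6, 0.2, -0.1]
width: 0.002
grip_force: 0.0
```

```bash
python3 - <<'E'
from h import *
im,W=cloud('scene')
h=cv2.cvtColor(im,cv2.COLOR_BGR2HSV);H,S=h[...,0],h[...,1]
for n in ('scene','side'):
    im,W=cloud(n);h=cv2.cvtColor(im,cv2.COLOR_BGR2HSV);H,S=h[...,0],h[...,1]
    m=((H<8)|(H>172))&(S>160)&(W[...,2]>.095)&(W[...,2]<.13)&(W[...,0]<.65)&(W[...,0]>.3)&(abs(W[...,1])<.2); print(n,m.sum(),np.median(W[m],0) if m.any() else '')
E
```

```text
scene 3 [ 0.44378358 -0.07020905  0.11827308]
side 24 [ 0.45785041 -0.08077317  0.11650111]
```

Call:
{"name": "carry_out", "arguments": {
  "plan": [
    [[0.23,-0.49,0,0,0,0.92],[0.53,-0.93,0,0,0,1.87],[0.91,-1.32,0,0,0,2.81],[1.35,-1.64,0,0,0,3.76],[1.87,-1.89,0,0,0,4.7],[1.87,-1.89,0,0,0,4.7],[1.87,-1.89,0,0,0,4.7]]
  ]
}}

```text
clock: 10.7
eef_pos: [0.4861, -0.1278, 0.1147]
tool_rot: [0.084, 0.996, -0.0, -0.008]
contact_force: [-21.3, 3.5, 8.3]
width: 0.008
grip_force: 10.9
```

```bash
python3 - <<'E'
from h import *
print(cam('wrist')['origin'],arm.observe()['qpos'].round(2))
im,W=cloud('wrist'); cv2.imwrite('pics/w5.png',im); np.save('w5.npy',W)
E
```

```text
[ 0.40959108 -0.11536179  0.2593774 ] [ 0.72  0.47 -0.72  1.97  0.4   0.86  1.19]
```

View pics/w5.png

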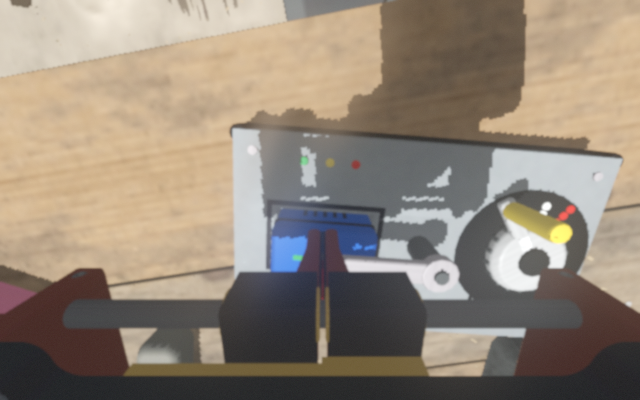

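Wrist view: the lever bar lies across the pack from the pivot (438,275) to the fingers at (322,265), pressed against its stop with 21 N. The peg (540,220) is still at home. Next I retreat and hover over the peg.

Call:
{"name": "carry_out", "arguments": {
  "plan": [
    [[-0.5,0.1,0,0,0,0],[-0.5,0.1,1,0,0,0],[-0.5,0.1,2.8,0,0,0],[-0.2,1.6,3,0,0,0],[0.1,3.4,3,0,0,0],[0.4,5,3,0,0,0],[0.48,5.62,3,0,0,-0.45],[0.48,5.62,3,0,0,-0.45],[0.48,5.62,3,0,0,-0.45]]
  ],
  "gripper": -0.2
}}

```text
clock: 11.88
eef_pos: [0.5057, 0.0106, 0.1917]
tool_rot: [0.122, 0.993, -0.0, 0.0]
contact_force: [-0.3, -0.6, -0.0]
width: 0.4
grip_force: 0.0
```

```bash
python3 - <<'E'
from h import *
print(cam('wrist')['origin'],arm.observe()['eef_pos'],R.from_quat(arm.observe()['tool_rot']).as_euler('xyz'))
im,W=cloud('wrist'); cv2.imwrite('pics/w6.png',im); Z=W[...,2]
h=cv2.cvtColor(im,cv2.COLOR_BGR2HSV);H,S=h[...,0],h[...,1]
m=(H>18)&(H<35)&(S>120)&(Z>.05)&(Z<.12); m=big(m)
print('peg',m.sum(),np.argwhere(m).min(0),np.argwhere(m).max(0))
t=m&(Z>.101);print(t.sum(),cv2.minEnclosingCircle((W[t][:,:2]*1000).astype(np.float32)))
s=np.argwhere(m&(Z>.102));print(s.mean(0) if len(s) else 0)
E
```

```text
[0.42806504 0.02916908 0.33509335] [0.50568701 0.0105724  0.19167305] [-3.14097270e+00  2.65877867e-04  2.89727046e+00]
peg 15 [200 325] [204 331]
15 ((499.1746826171875, 16.775968551635742), 2.6520731449127197)
[201.93333333 328.6       ]
```

View pics/w6.png

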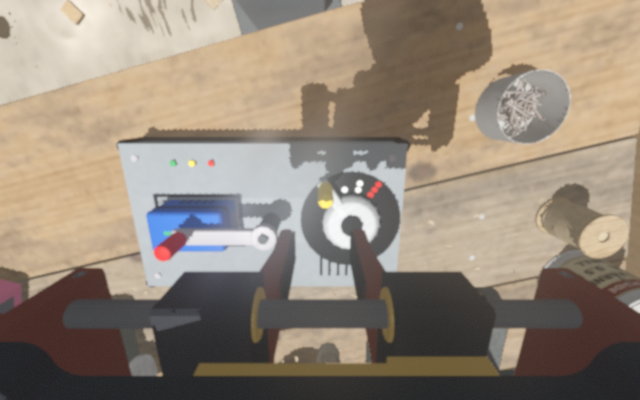

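Wrist view: lever shut across the pack (knob (172,245), pivot (263,237)); peg top at about (326,202), in shadow. I'll check the lever angle and the peg position.

```bash
python3 - <<'E'
from h import *
im,W=cloud('wrist'); Z=W[...,2]; h=cv2.cvtColor(im,cv2.COLOR_BGR2HSV);H,S=h[...,0],h[...,1]
th=np.deg2rad(-14.1);ex=np.array([np.cos(th),np.sin(th)]);ey=np.array([-np.sin(th),np.cos(th)]);tc=np.array([.5045,-.1323])
T=lambda P:np.array([(P[:2]-tc)@ex,(P[:2]-tc)@ey])*1000
r,c=np.mgrid[0:400,0:640]
k=((H<8)|(H>172))&(S>130)&(Z>.119)&(Z<.13)&(c<220);q=T(W[k].mean(0));print('knob',k.sum(),q,'lever',.1+np.arctan2(81-q[1],1*-(q[0]+1)))
P=ray('wrist',263,237,.092);print('pivot',T(P))
g=(abs(c-326)<15)&(r>175)&(r<215)&(Z>.1)&(Z<.112);print('peg top',g.sum(),W[g].mean(0),T(W[g].mean(0)),cv2.minEnclosingCircle((W[g][:,:2]*1000).astype(np.float32)))
E
```

```text
knob 229 [-2.24240148  3.32990452] lever 1.6548018114905612
pivot [-1.39704282 81.08595862]
peg top 195 [0.49736674 0.01511692 0.10551657] [-42.83132732 141.23777112] ((498.3348388671875, 14.947595596313477), 6.997622013092041)
```

Call:
{"name": "carry_out", "arguments": {
  "plan": [
    [[-0.31,0.15,-0.8,0,0,0],[-0.31,0.15,-1.8,0,0,0],[-0.31,0.15,-2.8,0,0,0],[-0.31,0.15,-3.7,0,0,0],[-0.31,0.15,-4.1,0,0,0],[-0.31,0.15,-4.1,0,0,0]]
  ]
}}

```text
clock: 12.72
eef_pos: [0.4978, 0.0146, 0.0889]
tool_rot: [0.122, 0.992, 0.0, -0.001]
contact_force: [0.7, -0.1, -0.7]
width: 0.397
grip_force: 0.0
```

Call:
{"name": "carry_out", "arguments": {
  "plan": [
    [[0,0,0,0,0,0],[0,0,0,0,0,0],[0,0,0,0,0,0],[0,0,0,0,0,0]]
  ],
  "gripper": -1,
  "force": 40
}}

```text
clock: 13.22
eef_pos: [0.4985, 0.0152, 0.0897]
tool_rot: [0.122, 0.993, 0.0, 0.001]
contact_force: [-0.3, 0.7, 5.4]
width: 0.15
grip_force: 40.0
```

```bash
python3 - <<'E'
from h import *
th=np.deg2rad(-14.1);ex=np.array([np.cos(th),np.sin(th)]);ey=np.array([-np.sin(th),np.cos(th)])
o=arm.observe();print(o['eef_pos'],o['contact_force'],o['moment'],o['width'],o['grip_force'])
f=lambda a:50*(-np.cos(a)*ex+np.sin(a)*ey)
for s in np.arange(0,1.25,.1): print(round(s,2),((f(s-.6)-f(-.6))/25).round(2))
E
```

```text
[0.49845706 0.01515478 0.08970361] [-0.33389563  0.73427313  5.42158134] [ 0.11187025 -0.05691442 -0.00751786] 0.15021764434481966 40.001283288002014
0.0 [0. 0.]
0.1 [-0.06  0.19]
0.2 [-0.1   0.39]
0.3 [-0.12  0.59]
0.4 [-0.12  0.79]
0.5 [-0.1   0.98]
0.6 [-0.06  1.18]
0.7 [-0.01  1.37]
0.8 [0.07 1.56]
0.9 [0.17 1.73]
1.0 [0.28 1.9 ]
1.1 [0.41 2.05]
1.2 [0.55 2.19]
```

Peg gripped (width 0.15 is about 13 mm). Next I turn it along the arc.

Call:
{"name": "carry_out", "arguments": {
  "plan": [
    [[-0.1,0.39,0,0,0,0],[-0.12,0.59,0,0,0,0],[-0.12,0.79,0,0,0,0],[-0.1,0.98,0,0,0,0],[-0.06,1.18,0,0,0,0],[-0.01,1.37,0,0,0,0],[0.07,1.56,0,0,0,0],[0.28,1.9,0,0,0,0],[0.56,2.21,0,0,0,0],[0.56,2.21,0,0,0,0]]
  ]
}}

```text
clock: 14.48
eef_pos: [0.5116, 0.0671, 0.0891]
tool_rot: [0.123, 0.992, -0.003, -0.001]
contact_force: [-2.6, -8.8, 7.2]
width: 0.149
grip_force: 40.0
```

```bash
python3 - <<'E'
from h import *
o=arm.observe();print(o['eef_pos'],o['contact_force'],o['width'])
im,W=cloud('wrist'); cv2.imwrite('pics/w7.png',im[100:300,80:480])
E
```

```text
[0.51155759 0.06709937 0.08914551] [-2.64686075 -8.76000931  7.16369657] 0.1487902557553145
```

View pics/w7.png

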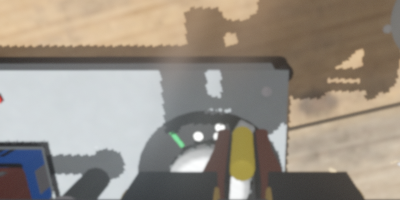

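The crop shows the peg (243,150) between the fingers over the last dots. The TCP chord suggests about 1.13 rad, so I'll nudge a bit further and hold for two seconds.

Call:
{"name": "carry_out", "arguments": {
  "plan": [
    [[0.08,0.1,0,0,0,0],[0.08,0.1,0,0,0,0],[0.08,0.1,0,0,0,0],[0.08,0.1,0,0,0,0],[0.08,0.1,0,0,0,0],[0.08,0.1,0,0,0,0],[0.08,0.1,0,0,0,0],[0.08,0.1,0,0,0,0],[0.08,0.1,0,0,0,0],[0.08,0.1,0,0,0,0]]
  ]
}}

```text
clock: 15.78
eef_pos: [0.5132, 0.0686, 0.0891]
tool_rot: [0.124, 0.992, -0.003, -0.001]
contact_force: [-3.6, -10.9, 8.1]
width: 0.153
grip_force: 40.0
```

Call:
{"name": "carry_out", "arguments": {
  "plan": [
    [[0,0,0,0,0,0],[0,0,0,0,0,0],[0,0,0,0,0,0],[0,0,0,0,0,0],[0,0,0,0,0,0],[0,0,0,0,0,0],[0,0,0,0,0,0],[0,0,0,0,0,0],[0,0,0,0,0,0],[0,0,0,0,0,0]]
  ]
}}

```text
clock: 17.02
eef_pos: [0.5132, 0.0686, 0.089]
tool_rot: [0.124, 0.992, -0.003, -0.001]
contact_force: [-2.5, -10.1, 7.6]
width: 0.152
grip_force: 40.0
```

Call:
{"name": "carry_out", "arguments": {
  "plan": [
    [[0,0,0,0,0,0],[0,0,0,0,0,0],[0,0,0,0,0,0],[0,0,0,0,0,0],[0,0,0,0,0,0],[0,0,0,0,0,0],[0,0,0,0,0,0],[0,0,0,0,0,0],[0,0,0,0,0,0],[0,0,0,0,0,0]]
  ]
}}

```text
clock: 18.27
eef_pos: [0.5132, 0.0686, 0.089]
tool_rot: [0.124, 0.992, -0.003, -0.001]
contact_force: [-3.7, -11.0, 8.8]
width: 0.15
grip_force: 40.0
```

```bash
python3 - <<'E'
from h import *
th=np.deg2rad(-14.1);ex=np.array([np.cos(th),np.sin(th)]);ey=np.array([-np.sin(th),np.cos(th)]);tc=np.array([.5045,-.1323])
T=lambda P:np.array([(P[:2]-tc)@ex,(P[:2]-tc)@ey])*1000
im,W=cloud('wrist');Z=W[...,2];h=cv2.cvtColor(im,cv2.COLOR_BGR2HSV);H,S=h[...,0],h[...,1]
o=arm.observe();q=T(o['eef_pos']);print('tcp',q,'dial',.6+np.arctan2(q[1]-168,-(q[0]+.5)))
m=big((H>18)&(H<35)&(S>110)&(Z>.06)&(Z<.112));q=T(np.nanmean(W[m],0));print('peg',m.sum(),q,'dial',.6+np.arctan2(q[1]-168,-(q[0]+.5)))
b=(H>100)&(H<130)&(S>90)&(Z>.07)&(Z<.09);print('pack z',b.sum(),np.nanmedian(Z[b]))
E
```

```text
tcp [-40.46538104 196.90705835] dial 1.2261946081680208
peg 1068 [-46.84102961 196.25553833] dial 1.1475435630182633
pack z 1638 0.07948002296537789
```

```bash
python3 -c "
from workcell import arm
print(arm.job_done())"
```

```text
the job is handed in; nothing more can be done
None
```

I handed the job in at about 18 s. The pack is seated, the lever is shut at about 1.65 rad, and the gripper holds the dial near the three-dot mark (about 1.15–1.22 rad, over 2 s). No verdict was shown.

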